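# Unhook the potato pail past the sprung keeper and weigh it

### The arm

A 7-joint arm with a two-finger parallel gripper is mounted at the origin on the work surface. World frame = base frame: x ahead of the robot, y to its left, z up, the work surface at z = 0. Lengths are in m, angles in rad, forces in N, time in s.
With the tool pointing down it reaches from about 0.425 to 0.875 m from the base axis. Payload 4.7 kg.
Tool frame: the origin (TCP) lies at the very end of the fingers, on their centre line; the grasp point (between the pads) lies 19 mm behind it; z points along the fingers, y is the line along which they close (so a half turn about z gives the same grasp; the last joint's range is limited). The gripper opens to 87 mm and grips with 3 to 60 N. Pads are 19 mm wide; open, the fingers measure 117 mm over their backs; the gripper's body (75 mm by 190 mm) begins 51 mm behind the grasp point.
Start: joints at [0.014, 0.321, -0.07, 1.45, 0.023, 1.371, -0.057], TCP at [0.65, -0, 0.223] pointing down, gripper open.
Joint ranges: [-2.86, 2.86], [-0.3, 2.09], [-1.38, 1.24], [0.06, 2.45], [-1.56, 4.7], [0.09, 2.05], [-2.69, 2.69]. Speed limits (rad/s): [2.57, 2.57, 3.14, 3.14, 3.14, 3.14, 3.14].

### API

Orientations are given as a rotation vector (axis times angle).
In Python, from bench import ctrl, vision gives the robot as it stands.
- The arm moves only by the tool jog_arm, never from a script. Its argument "increments" is a list of rows, each an object of numbers: "tx", "ty", "tz": the shift along the tool's x, y, z in mm; "wx", "wy", "wz": the turn, a rotation vector about the tool's x, y, z in rad; "gripper": the opening, from 0 (shut) to 1 (fully open). In form: [{"tx": .., "ty": .., "tz": .., "wx": .., "wy": .., "wz": .., "gripper": ..}, ...]. A call has exactly 5 rows; each row is the pose to reach, as a shift and turn from the pose commanded when the call began, along the tool's axes at that moment; what a row does not reach only later rows make up. A row lasts 1/12 s, in which the tool goes at most 41.7 mm and 7.16 degrees, less where a joint would pass 70% of its speed; a pose out of reach is approached as far as the arm can. A call with a gripper value outside its range is refused whole. The fingers move at their own pace and stop on an object; "grip_force" is the grip in N (left out, the last holds). Time passes only in rows, so rows that repeat a pose let the fingers close, or fill a call up. It gives the time, the measured TCP pose, the force, the opening and the grip force at its end, in the units of the state.
- ctrl.get_state(): the state, without advancing time (a new reading comes with each control period).
- vision.get_image(name): name is "scene" or "side" or "wrist"; returns a dict with "color" (400x640x3 uint8, blue, green, red), "fx", "fy", "cx", "cy" (pixels), "extrinsics" (4x4, takes a point from world to camera coordinates). Camera axes: x right, y down, z forward; pixel columns grow to the right and rows downward; lengths in m; the calibration is good to about 2 mm. A picture is of the moment at which its call begins. There is no depth.
- ctrl.close_job(): hands the job in; it is judged then, once.
Trained networks look in the newest picture that a camera, given by its name, has taken for a name from the list of things; names that differ only in an ending like _2 or _b are one class to them, and where a whole thing is asked for, a point or a joint stands for the part that bears it (a point fixed in the world has none). Each returns a list of dicts, best first, with "conf" (0 to 1); they miss things now and then, are a little off and sometimes report something else, mostly with a low value. They report only what shows in the picture. A call takes as long as a camera call.
- vision.spot_in(camera, thing): "bbox" ([left, top, right, bottom] in pixels, round what is visible of it).
The state is a dict: "time": time; "joint_positions": joint angles; "qd": joint speeds; "joint_torque": joint torques, N m; "position": TCP position; "tool_rot": TCP orientation; "ft_force": force on the tool from outside, world axes, zero at the start; "torque": the same for the moment, N m; "grip_width": opening from 0.0 (shut) to 1.0 (fully open); "grip_force": force on a finger pad.
Only numpy, scipy, OpenCV 4.12 (cv2) and the standard library are available. Lean on these libraries where they do the work, as an engineer would, in place of code of your own. Each camera call takes 0.05 s, during which the arm holds its last target. There are 200 camera calls.

### The job

Take the steel pail of sweet potatoes off the safety hook of the utensil rail and stand it upright in the middle of the kitchen scale's steel plate, then let go. Free it with the pail's own handle: press the handle back against the red sprung keeper until that is fully open, and keep it pressed while you lift past the hook's lip. Do it gently by feel, do not force the hook or touch the rail or hook with the gripper, do not tip the pail, set it down softly and leave everything else on the table where it is.

Things in the scene. Friction and masses are not known exactly. Their poses are not given: they have to be found in the camera images.
- rack: FIXED steel utensil rail on two posts, 280 mm long, rail tube 210 mm above the table, nothing higher than 226 mm. Origin on the table below the middle of the hanging pail's handle, z up; x points BACK, from the hook's nose to the rail tube (100 mm behind the origin); y runs along the rail. It carries the hook at its middle. A push of the pail on rail, hook or keeper above 14 N is too hard.
- clamp (a point): middle of the black clamp block on the rail. It holds the shank (10 mm, 210 mm above the table) of a flat steel hook, 12 mm wide, that reaches forward (rack -x). SHANK DEPTH IS SET BY HAND AND NOT MEASURED: the whole hook with its keeper is held fast anywhere within 9 mm fore or aft (rack x) of the nominal points below.
- bowl_nominal (a point): point fixed to the rail where the handle's centre line rests, 180 mm above the table. Here the hook has a level floor, 48 mm long fore and aft, on which the 8 mm handle lies anywhere between nose (in front: nominal inner face 13.5 mm towards rack -x) and keeper (behind). From the nose's top a lip runs back over the handle; 9 mm of free height over the resting handle.
- lip_nominal (a point): nominal rear end of the lip, half-way up (lip 10 mm thick: underside 13 mm, top 23 mm above the resting handle's centre line). The handle comes out only behind it: its centre must be 4 mm or more behind it before lifting, else it jams under the lip. From 28 to 50 mm above its rest it passes over lip and nose: draw the pail 130 mm forward (rack -x) before going higher, its rim lies under the hook.
- keeper_nominal (a point): nominal lower end of the shut red keeper (3 x 11 x 43 mm tongue, hinged on the hook 40 mm above the handle's rest). It swings only back (rack +x). The handle, raised 4 mm and pressed back, meets it after 0 to 18 mm at about 1.5 N; force grows evenly to about 7 N at its firm stop, fully open, 15 to 34 mm from the start. Only the last 1.5 mm before the stop clear the lip; straight up is then free.
- pail: loose steel pail, 0.22 to 0.45 kg, with its rigid upright bail handle: 116 mm across the rim, 96 mm across the base, 80 mm high to the rim, 159 mm high with the handle. Origin at the centre of its underside, z up, y along the handle. It hangs with its underside 25 mm above the table.
- handle (a point): centre of the pail's handle: a round steel bar, 8 mm thick, along the pail's y, 155 mm above its underside, straight for 56 mm either side; upright wires follow at 70 mm. The hook holds its middle: grip it from above 30 to 40 mm beside the middle, fingers closing along the pail's x, with 40 N or more (the load hangs to one side). Below the bar 75 mm are free down to the rim.
- scale: FIXED white kitchen scale, 225 x 180 mm, with a square steel plate of 165 mm on top; origin on the table below the plate's centre; left or right of the rail
- scale_top (a point): centre of the scale's steel plate, on its upper face, 45 mm above the table
- tray: FIXED dark baking tray with foil cups, 230 x 250 mm, 20 mm high (cups to 35 mm), on the side that the scale is not; leave it alone
- bowl: loose steel mixing bowl, 170 mm wide, 75 mm high, bystander; origin under its centre
- glove_box: loose carton of gloves, 120 x 235 x 72 mm, bystander; origin under its centre
- paper_box: loose green carton, 50 x 220 x 50 mm, bystander; origin under its centre
- salt_jar: loose jar with red cap, 66 mm wide, 95 mm high, bystander; origin under its centre
- mug: loose blue mug, 80 mm wide, 90 mm high, bystander; origin under its centre

How it is judged:
On the way:
1. the handle is off the hook: drawn out in front of its nose (handle centre at least 40 mm in front of where it hung, towards rack -x) and touching it no more (x of handle in the frame of rack below -0.04 m and contact force between pail and rack below 0.2 N), for 0.1 s.
At the end, for the whole second after the job is handed in: the pail stands upright (within 0.06 rad) and at rest on the scale's steel plate, its centre within 30 mm of the plate's centre, released by the gripper (horizontal distance between pail and scale_top below 0.03 m and z of pail in the frame of scale_top between -0.004 and 0.004 m and angle between pail's own z axis and vertical below 0.06 rad and linear speed of pail below 0.02 m/s and contact force between pail and the fingers below 0.1 N); the robot touches nothing.
It fails at once if the pail pushed on the hook or rail with more than 14 N (contact force between pail and rack above 14 N).
It fails at once if the gripper or arm pushed on the hook or rail with more than 3 N (contact force between any of the fingers, the arm and rack above 3 N).
It fails at once if the pail tipped by more than 0.5 rad (angle between pail's own z axis and vertical above 0.5 rad).
It fails at once if the pail set down on the scale with more than 25 N, or pushed into the baking tray with more than 3 N (contact force between pail and scale above 25 N or contact force between pail and tray above 3 N).
It fails at once if a bystander moved by more than 20 mm (distance of any of bowl, glove_box, paper_box, salt_jar, mug from where it was at the start of the episode above 0.02 m).
It also fails if it takes over 72 s, if anything falls off the work surface, if the arm or the gripper's body presses on something with over 40 N, if the wrist force passes 120 N, or if a joint passes its speed limit or range.

## Working session

There is one attempt and no reset: what is moved stays moved. The work goes in short steps, Python scripts to look and compute and a tool call to move; the robot and the scene stay as the last step left them, time stands still between calls to the robot, and variables do not carry over. Pictures are saved under pics/ and viewed, at most 10 in all, crops included, and the job is handed in when it is done.

Besides the shell and the picture viewer there is one more tool, called after "Call:" as a command line: name --argument value ..., lists and objects as JSON in quotes. jog_arm: Moves the arm, as the interface text tells. Its arguments: {"type":"object","properties":{"increments":{"type":"array"},"grip_force":{"type":"number"}},"required":["increments"]}

```bash
ls; mkdir -p pics; cat > h.py <<'E'
import numpy as np, cv2
from bench import ctrl, vision
from scipy.spatial.transform import Rotation as R
def ray(im,u,v):
    E=np.array(im["extrinsics"]);d=np.array([(u-im["cx"])/im["fx"],(v-im["cy"])/im["fy"],1.])
    Rm=E[:3,:3];return -Rm.T@E[:3,3],Rm.T@d
def onz(im,u,v,z):
    o,d=ray(im,u,v);return o+d*(z-o[2])/d[2]
def proj(im,p):
    E=np.array(im["extrinsics"]);c=E[:3,:3]@np.array(p)+E[:3,3]
    return im["fx"]*c[0]/c[2]+im["cx"],im["fy"]*c[1]/c[2]+im["cy"]
E
cat > a.py <<'E'
from h import *
import pickle
ims={}
for c in ["scene","side"]:
    im=vision.get_image(c);ims[c]=im;cv2.imwrite(f"pics/{c}0.png",im["color"])
    print(c,np.round(ray(im,im["cx"],im["cy"]),3).tolist(),im["fx"])
    for t in ["rack","clamp","keeper_nominal","pail","handle","scale","scale_top","tray","bowl","glove_box","paper_box","salt_jar","mug"]:
        try: print(c,t,[(np.round(d["bbox"]).astype(int).tolist(),round(d["conf"],2)) for d in vision.spot_in(c,t)[:2]])
        except Exception as e: print(c,t,e)
pickle.dump(ims,open("i0.pkl","wb"))
print(ctrl.get_state())
E
python3 a.py
```

```text
pics
scene [[1.218, 0.227, 1.344], [-0.471, -0.187, -0.862]] 477.71517681716625
scene rack [([233, 191, 336, 286], 0.9)]
scene clamp [([234, 189, 338, 291], 0.58)]
scene keeper_nominal [([234, 192, 337, 286], 0.85)]
scene pail [([282, 192, 324, 237], 0.89), ([474, 201, 506, 277], 0.53)]
scene handle [([283, 185, 324, 232], 0.56)]
scene scale [([224, 109, 294, 177], 0.62), ([232, 191, 337, 286], 0.39)]
scene scale_top [([223, 112, 297, 180], 0.66)]
scene tray [([378, 168, 469, 250], 0.88)]
scene bowl [([174, 174, 230, 230], 0.72)]
scene glove_box [([134, 129, 210, 206], 0.63)]
scene paper_box [([474, 203, 507, 276], 0.87)]
scene salt_jar [([435, 261, 466, 296], 0.6)]
scene mug [([234, 188, 338, 288], 0.23)]
side [[0.056, -0.694, 1.162], [0.385, 0.507, -0.771]] 457.9018333370851
side rack [([277, 283, 377, 377], 0.68), ([326, 152, 404, 260], 0.58)]
side clamp [([325, 153, 402, 260], 0.59)]
side keeper_nominal [([326, 142, 405, 258], 0.57)]
side pail [([316, 177, 356, 235], 0.97)]
side handle [([318, 178, 358, 238], 0.69)]
side scale [([274, 282, 378, 376], 0.92), ([178, 154, 278, 231],
[... 358 characters left out ...]
joint_positions': array([ 0.01408723,  0.32099343, -0.07012031,  1.45050447,  0.02260888,
        1.37080609, -0.05687441]), 'qd': array([ 0.00185953,  0.00037389, -0.00186927, -0.00010429, -0.00048805,
       -0.00163221,  0.00050961]), 'joint_torque': array([-1.94908498e-04, -4.91098022e+01, -4.03261939e-01, -3.12764847e+01,
       -6.37034071e-02,  3.37988581e-02, -4.84492625e-05]), 'position': array([ 6.50015462e-01, -7.42317260e-06,  2.22588709e-01]), 'tool_rot': array([2.22129236e+00, 2.22146676e+00, 3.32924054e-05]), 'ft_force': array([-0.36791769,  0.38552969,  0.25474275]), 'torque': array([ 0.00255452, -0.00061856, -0.01481719]), 'grip_force': 0.0, 'grip_width': 0.9983806164950799}
```

```bash
python3 -c "
import cv2
a=cv2.imread('pics/scene0.png')[90:310,120:520];b=cv2.imread('pics/side0.png')
cv2.imwrite('pics/sc.png',cv2.resize(a,None,fx=2,fy=2,interpolation=2))
cv2.imwrite('pics/sd.png',cv2.resize(b[110:400,165:505],None,fx=2,fy=2,interpolation=2))"
```

```text
(no output)
```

View pics/sc.png

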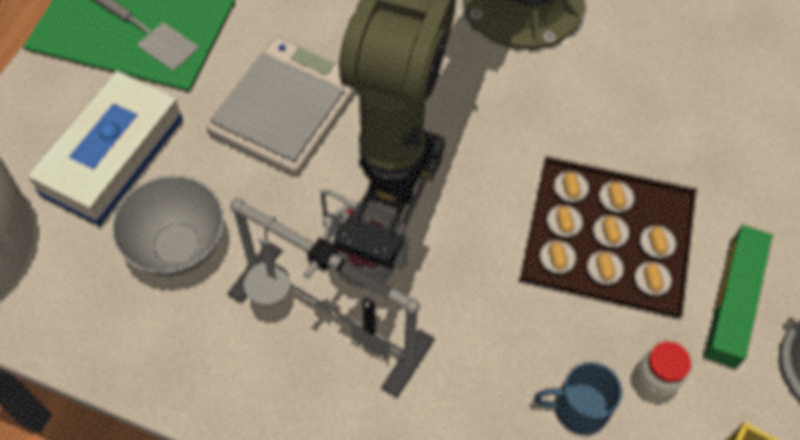

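View pics/sd.png

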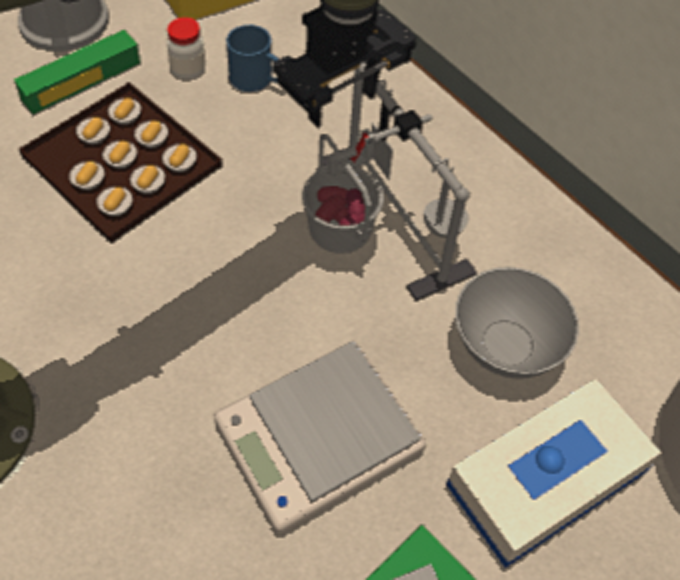

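The scene view shows the rail from (237,205) to (415,300) with the clamp at (322,252). In the side view the rail runs from (382,90) to (465,193) with the clamp at (408,123), and the handle wires are visible at about (322,140) and (365,235). These are crop pixels.

```bash
cat > b.py <<'E'
from h import *
import pickle
I=pickle.load(open("i0.pkl","rb"));S=I["scene"];D=I["side"]
s=lambda u,v,z:np.round(onz(S,120+u/2,90+v/2,z),3)[:2]
d=lambda u,v,z:np.round(onz(D,165+u/2,110+v/2,z),3)[:2]
print("rail scene",s(237,205,.21),s(415,300,.21),"clamp",s(322,252,.21))
print("rail side",d(382,90,.21),d(465,193,.21),"clamp",d(408,123,.21))
print("plate side",*[d(*p,.045) for p in[(252,395),(350,345),(422,437),(312,498)]])
print("plate scene",*[s(*p,.045) for p in[(262,52),(352,92),(298,163),(210,125)]])
print("pail rim side center",d(343,198,.105), "handle corners side",d(322,137,.18),d(368,232,.105))
print("handle scene",s(325,195,.18))
print("bowl",s(168,215,.075),d(517,320,.075),"glove",d(560,450,.072))
print("tray corner",d(220,163,.01),d(130,85,.01), "mug",d(250,45,.09))
E
python3 b.py
```

```text
rail scene [ 0.689 -0.209] [0.727 0.069] clamp [ 0.71  -0.072]
rail side [0.729 0.003] [ 0.696 -0.212] clamp [ 0.717 -0.07 ]
plate side [ 0.342 -0.217] [ 0.493 -0.234] [ 0.486 -0.394] [ 0.324 -0.374]
plate scene [ 0.323 -0.372] [ 0.341 -0.194] [ 0.505 -0.218] [ 0.494 -0.383]
pail rim side center [ 0.613 -0.06 ] handle corners side [0.618 0.001] [ 0.604 -0.13 ]
handle scene [ 0.613 -0.113]
bowl [ 0.683 -0.349] [ 0.691 -0.351] glove [ 0.603 -0.515]
tray corner [0.543 0.174] [0.513 0.421] mug [0.698 0.309]
```

Call:
jog_arm --increments '[{"ty":-15,"tx":-5,"tz":-10,"wz":0.07,"gripper":1},{"ty":-30,"tx":-20,"tz":-10,"wz":0.143,"gripper":1},{"ty":-30,"tx":-20,"tz":-10,"wz":0.143,"gripper":1},{"ty":-30,"tx":-20,"tz":-10,"wz":0.143,"gripper":1},{"ty":-30,"tx":-20,"tz":-10,"wz":0.143,"gripper":1}]' --grip_force 55

```text
validation failed for argument at $.in...
```

```bash
cat > c.py <<'E'
from h import *
import pickle
W=vision.get_image("wrist");D=vision.get_image("side");pickle.dump((W,D),open("i1.pkl","wb"))
for t in["handle","clamp","scale_top","pail"]:print(t,[(np.round(d["bbox"]).tolist(),d["conf"]) for d in vision.spot_in("wrist",t)[:2]])
im=W["color"];cv2.imwrite("pics/w1.png",im)
c=D["color"][140:270,290:410];cv2.imwrite("pics/d1.png",cv2.resize(c,None,fx=4.5,fy=4.5,interpolation=2))
s=ctrl.get_state();print(s["position"],s["tool_rot"],s["ft_force"])
print(np.round(ray(W,320,200),3))
for q in [(0.6145,-.057,.18),(.6145+.056*.142,-.057+.056*.99,.18),(.6145-.056*.142,-.057-.056*.99,.18),(.7135,-.071,.21),(.62,-.02,.18)]:print(np.round(proj(W,q)))
E
python3 c.py
```

```text
handle [([232.0, 174.0, 342.0, 330.0], 0.67), ([242.0, 110.0, 474.0, 317.0], 0.29)]
clamp [([242.0, 111.0, 475.0, 311.0], 0.85)]
scale_top [([208.0, 308.0, 232.0, 332.0], 0.89)]
pail [([232.0, 175.0, 342.0, 328.0], 0.66)]
[ 6.50029026e-01 -1.15843413e-05  2.22571341e-01] [2.22135068e+00 2.22143423e+00 2.87903877e-05] [ 0.28328558  0.6551619  -0.18582292]
[[ 0.65   0.08   0.384]
 [ 0.011 -0.298 -0.955]]
[275. 281.]
[282. 221.]
[269. 334.]
[400. 320.]
[280. 242.]
```

View pics/w1.png

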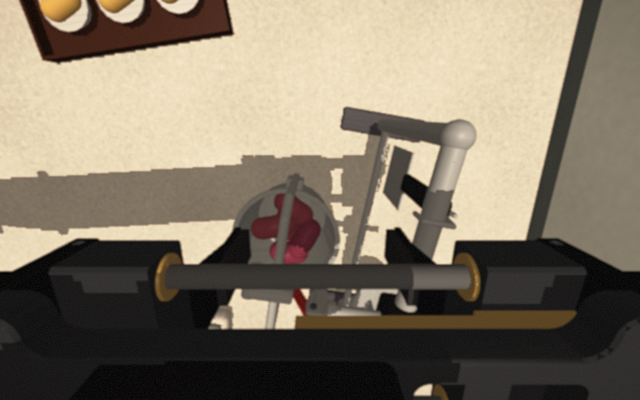

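View pics/d1.png

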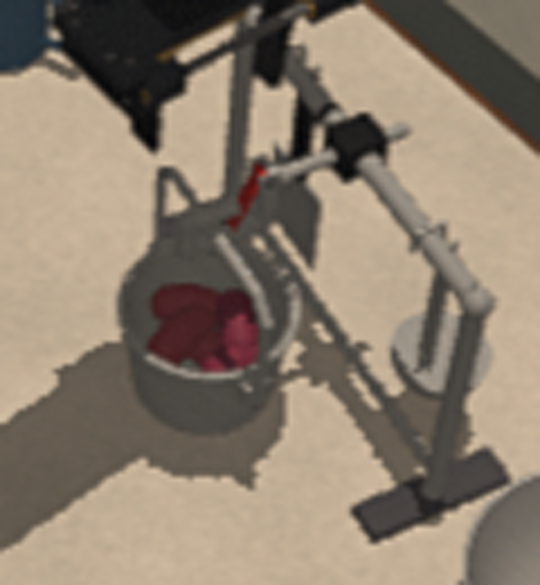

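The wrist view shows the handle bar from its far corner (294,180) running to (287,262) and (272,325), with the red keeper at (300,300). The side view shows the keeper and the pail hanging on the hook. The jog was refused on its format, so I'll send every field.

```bash
python3 - <<'E'
from h import *
import pickle
W,D=pickle.load(open("i1.pkl","rb"))
for p in [(294,182),(290,225),(287,260),(272,325)]:print("bar",np.round(onz(W,*p,.18),4))
print("rail far end",np.round(onz(W,458,135,.21),3),"tube",np.round(onz(W,426,240,.21),3))
for p in[(165,172),(222,238),(355,147)]:print("side",np.round(onz(D,290+p[0]/4.5,140+p[1]/4.5,.18 if p[0]<300 else .21),4))
E
```

```text
bar [0.6324 0.03   0.18  ]
bar [ 0.6284 -0.0053  0.18  ]
bar [ 0.625  -0.0366  0.18  ]
bar [ 0.6095 -0.1022  0.18  ]
rail far end [0.737 0.067 0.21 ] tube [ 0.726 -0.004  0.21 ]
side [0.6205 0.0011 0.18  ]
side [ 0.6158 -0.0642  0.18  ]
side [ 0.7137 -0.0731  0.21  ]
```

Call:
jog_arm --increments '[{"tx":-5,"ty":-15,"tz":-10,"wx":0,"wy":0,"wz":0.07,"gripper":1},{"tx":-20,"ty":-30,"tz":-10,"wx":0,"wy":0,"wz":0.143,"gripper":1},{"tx":-20,"ty":-30,"tz":-10,"wx":0,"wy":0,"wz":0.143,"gripper":1},{"tx":-20,"ty":-30,"tz":-10,"wx":0,"wy":0,"wz":0.143,"gripper":1},{"tx":-20,"ty":-30,"tz":-10,"wx":0,"wy":0,"wz":0.143,"gripper":1}]' --grip_force 55

```text
time: 2.12
position: [0.6203, -0.0196, 0.2326]
tool_rot: [2.374, 2.058, 0.001]
ft_force: [-0.8, 1.0, -0.6]
grip_width: 1.001
grip_force: 0.0
```

```bash
python3 - <<'E'
from h import *
import pickle
W=vision.get_image("wrist");pickle.dump(W,open("i2.pkl","wb"))
im=W["color"].copy();v=np.array([.142,.99])
c=np.array([.6145,-.057])
for t in[-.07,-.056,0,.037,.056,.07]:
    p=proj(W,[*(c+t*v),.18]);print(t,np.round(p));cv2.circle(im,(int(p[0]),int(p[1])),1,(0,255,0),-1)
im=im[90:390,140:540];cv2.imwrite("pics/w2.png",cv2.resize(im,None,fx=2,fy=2,interpolation=2))
E
```

```text
-0.07 [317. 322.]
-0.056 [317. 310.]
0 [317. 256.]
0.037 [317. 215.]
0.056 [317. 193.]
0.07 [317. 176.]
```

View pics/w2.png

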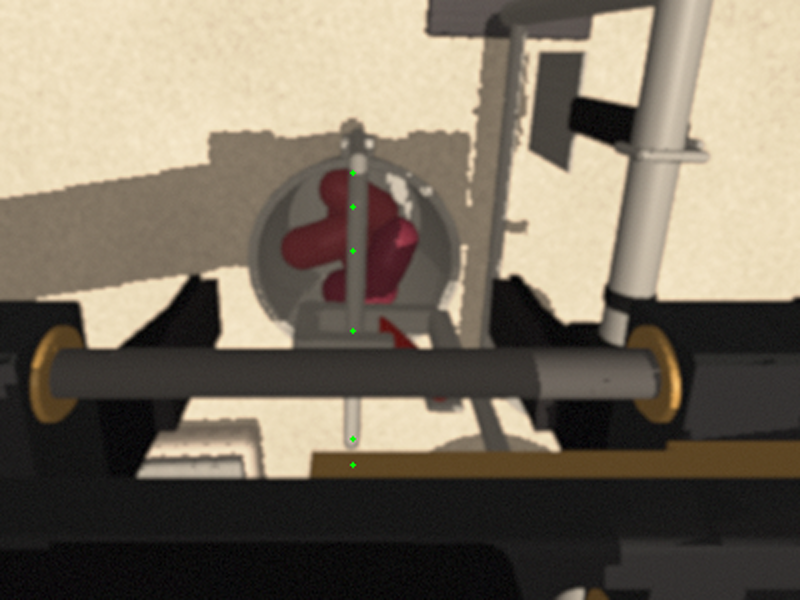

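The bar shows from (358,160) to (351,440) in the crop, about 8 mm further +y than predicted and about 2 mm further back. The hook lies across row 325, and the rail yaw is nearer -0.168. I'll correct for that, descend and grip.

Call:
jog_arm --increments '[{"tx":9,"ty":1.5,"tz":0,"wx":0,"wy":0,"wz":0.025,"gripper":1},{"tx":9,"ty":1.5,"tz":25,"wx":0,"wy":0,"wz":0.025,"gripper":1},{"tx":9,"ty":1.5,"tz":50,"wx":0,"wy":0,"wz":0.025,"gripper":1},{"tx":9,"ty":1.5,"tz":69,"wx":0,"wy":0,"wz":0.025,"gripper":1},{"tx":9,"ty":1.5,"tz":69,"wx":0,"wy":0,"wz":0.025,"gripper":1}]' --grip_force 55

```text
time: 2.58
position: [0.6201, -0.0104, 0.1584]
tool_rot: [-2.394, -2.026, 0.01]
ft_force: [-1.1, 0.0, -1.5]
grip_width: 1.006
grip_force: 0.0
```

Call:
jog_arm --increments '[{"tx":0,"ty":0,"tz":0,"wx":0,"wy":0,"wz":0,"gripper":0.3},{"tx":0,"ty":0,"tz":0,"wx":0,"wy":0,"wz":0,"gripper":0.3},{"tx":0,"ty":0,"tz":0,"wx":0,"wy":0,"wz":0,"gripper":0.3},{"tx":0,"ty":0,"tz":0,"wx":0,"wy":0,"wz":0,"gripper":0.3},{"tx":0,"ty":0,"tz":0,"wx":0,"wy":0,"wz":0,"gripper":0.3}]'

```text
time: 3.0
position: [0.6235, -0.0113, 0.1649]
tool_rot: [2.399, 2.026, 0.003]
ft_force: [0.2, -0.1, -0.3]
grip_width: 0.704
grip_force: 0.0
```

```bash
python3 - <<'E'
from h import *
W=vision.get_image("wrist");print(ctrl.get_state()["grip_width"])
cv2.imwrite("pics/w3.png",cv2.resize(W["color"][90:390,140:540],None,fx=2,fy=2,interpolation=2))
E
```

```text
0.6614639162780079
```

View pics/w3.png

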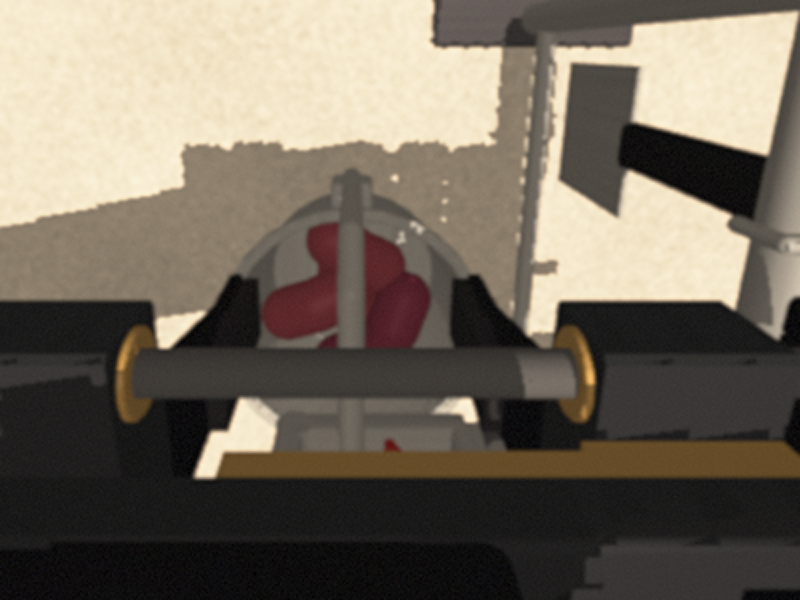

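The bar sits between the fingers at column 351, and the finger midpoint is about 356. I'll close on it.

Call:
jog_arm --increments '[{"tx":0,"ty":0,"tz":0,"wx":0,"wy":0,"wz":0,"gripper":0.15},{"tx":0,"ty":0,"tz":0,"wx":0,"wy":0,"wz":0,"gripper":0.15},{"tx":0,"ty":0,"tz":0,"wx":0,"wy":0,"wz":0,"gripper":0.15},{"tx":0,"ty":0,"tz":0,"wx":0,"wy":0,"wz":0,"gripper":0.15},{"tx":0,"ty":-1,"tz":0,"wx":0,"wy":0,"wz":0,"gripper":0}]' --grip_force 55

```text
time: 3.47
position: [0.6219, -0.0112, 0.1636]
tool_rot: [2.4, 2.027, 0.0]
ft_force: [-0.3, 0.5, 0.1]
grip_width: 0.278
grip_force: 0.0
```

Call:
jog_arm --increments '[{"tx":0,"ty":0,"tz":0,"wx":0,"wy":0,"wz":0,"gripper":0},{"tx":0,"ty":0,"tz":0,"wx":0,"wy":0,"wz":0,"gripper":0},{"tx":0,"ty":0,"tz":0,"wx":0,"wy":0,"wz":0,"gripper":0},{"tx":0,"ty":0,"tz":0,"wx":0,"wy":0,"wz":0,"gripper":0},{"tx":0,"ty":0,"tz":0,"wx":0,"wy":0,"wz":0,"gripper":0}]'

```text
time: 3.88
position: [0.6221, -0.0112, 0.1637]
tool_rot: [2.4, 2.027, 0.001]
ft_force: [1.3, -0.4, -0.9]
grip_width: 0.073
grip_force: 55.0
```

Call:
jog_arm --increments '[{"tx":0,"ty":0,"tz":-1,"wx":0,"wy":0,"wz":0,"gripper":0},{"tx":0,"ty":0,"tz":-2,"wx":0,"wy":0,"wz":0,"gripper":0},{"tx":0,"ty":0,"tz":-3,"wx":0,"wy":0,"wz":0,"gripper":0},{"tx":0,"ty":0,"tz":-4,"wx":0,"wy":0,"wz":0,"gripper":0},{"tx":0,"ty":0,"tz":-4,"wx":0,"wy":0,"wz":0,"gripper":0}]'

```text
time: 4.3
position: [0.6216, -0.0111, 0.1674]
tool_rot: [-2.4, -2.027, 0.001]
ft_force: [0.7, 0.5, -2.1]
grip_width: 0.074
grip_force: 55.0
```

Call:
jog_arm --increments '[{"tx":0,"ty":0,"tz":0,"wx":0,"wy":0,"wz":0,"gripper":0},{"tx":0,"ty":0,"tz":0,"wx":0,"wy":0,"wz":0,"gripper":0},{"tx":0,"ty":0,"tz":0,"wx":0,"wy":0,"wz":0,"gripper":0},{"tx":0,"ty":0,"tz":0,"wx":0,"wy":0,"wz":0,"gripper":0},{"tx":0,"ty":0,"tz":0,"wx":0,"wy":0,"wz":0,"gripper":0}]'

```text
time: 4.72
position: [0.6218, -0.0111, 0.1676]
tool_rot: [2.4, 2.027, 0.0]
ft_force: [-0.5, 0.5, -3.6]
grip_width: 0.071
grip_force: 55.0
```

Call:
jog_arm --increments '[{"tx":0,"ty":2,"tz":0,"wx":0,"wy":0,"wz":0,"gripper":0},{"tx":0,"ty":4,"tz":0,"wx":0,"wy":0,"wz":0,"gripper":0},{"tx":0,"ty":6,"tz":0,"wx":0,"wy":0,"wz":0,"gripper":0},{"tx":0,"ty":8,"tz":0,"wx":0,"wy":0,"wz":0,"gripper":0},{"tx":0,"ty":8,"tz":0,"wx":0,"wy":0,"wz":0,"gripper":0}]'

```text
time: 5.13
position: [0.6296, -0.0125, 0.1673]
tool_rot: [-2.4, -2.026, 0.001]
ft_force: [-1.7, -0.4, -2.4]
grip_width: 0.071
grip_force: 55.0
```

```bash
cat > f.py <<'E'
from h import *
F=[];T=[]
for i in range(8):
    vision.get_image("side");s=ctrl.get_state();F.append(s["ft_force"]);T.append(s["torque"])
F=np.array(F);Rt=R.from_rotvec(s["tool_rot"]).as_matrix();P=s["position"]
print("t",s["time"],"F tool xyz",np.round((F@Rt).mean(0),2),"sd",np.round((F@Rt).std(0),2),"T tool",np.round((np.array(T)@Rt).mean(0),3),"pos",np.round(P,4),"back mm",round(1000*(P-[.6218,-.0111,.1676])@np.array([.986,-.167,0]),2),"yaxis",np.round(Rt[:,1],3))
E
python3 f.py
```

```text
t 5.5333 F tool xyz [-0.12 -1.33  3.17] sd [0.36 0.4  0.36] T tool [0.288 0.107 0.058] pos [ 0.6295 -0.0125  0.1676] back mm 7.81 yaxis [ 0.986 -0.167 -0.   ]
```

Call:
jog_arm --increments '[{"tx":0,"ty":1.5,"tz":0,"wx":0,"wy":0,"wz":0,"gripper":0},{"tx":0,"ty":3,"tz":0,"wx":0,"wy":0,"wz":0,"gripper":0},{"tx":0,"ty":4.5,"tz":0,"wx":0,"wy":0,"wz":0,"gripper":0},{"tx":0,"ty":6,"tz":0,"wx":0,"wy":0,"wz":0,"gripper":0},{"tx":0,"ty":6,"tz":0,"wx":0,"wy":0,"wz":0,"gripper":0}]'

```text
time: 5.95
position: [0.6353, -0.0135, 0.1672]
tool_rot: [-2.399, -2.026, 0.001]
ft_force: [-3.0, 0.4, -3.1]
grip_width: 0.073
grip_force: 55.1
```

```bash
python3 f.py
```

```text
t 6.35 F tool xyz [ 0.44 -3.86  3.8 ] sd [0.49 0.71 0.43] T tool [0.818 0.157 0.167] pos [ 0.6355 -0.0135  0.1675] back mm 13.86 yaxis [ 0.986 -0.167 -0.   ]
```

Call:
jog_arm --increments '[{"tx":0,"ty":1.5,"tz":0,"wx":0,"wy":0,"wz":0,"gripper":0},{"tx":0,"ty":3,"tz":0,"wx":0,"wy":0,"wz":0,"gripper":0},{"tx":0,"ty":4,"tz":0,"wx":0,"wy":0,"wz":0,"gripper":0},{"tx":0,"ty":5,"tz":0,"wx":0,"wy":0,"wz":0,"gripper":0},{"tx":0,"ty":5,"tz":0,"wx":0,"wy":0,"wz":0,"gripper":0}]'

```text
time: 6.77
position: [0.6401, -0.0142, 0.1671]
tool_rot: [-2.399, -2.026, 0.002]
ft_force: [-5.0, 1.2, -4.4]
grip_width: 0.071
grip_force: 55.2
```

```bash
python3 f.py
```

```text
t 7.1667 F tool xyz [-0.41 -5.56  4.54] sd [0.6 0.3 0.3] T tool [1.16  0.212 0.237] pos [ 0.64   -0.0142  0.1671] back mm 18.48 yaxis [ 0.986 -0.167 -0.001]
```

Call:
jog_arm --increments '[{"tx":0,"ty":0.6,"tz":0,"wx":0,"wy":0,"wz":0,"gripper":0},{"tx":0,"ty":1.2,"tz":0,"wx":0,"wy":0,"wz":0,"gripper":0},{"tx":0,"ty":1.8,"tz":0,"wx":0,"wy":0,"wz":0,"gripper":0},{"tx":0,"ty":2.4,"tz":0,"wx":0,"wy":0,"wz":0,"gripper":0},{"tx":0,"ty":2.4,"tz":0,"wx":0,"wy":0,"wz":0,"gripper":0}]'

```text
time: 7.58
position: [0.642, -0.0146, 0.1668]
tool_rot: [-2.399, -2.026, 0.003]
ft_force: [-6.8, 0.0, -4.5]
grip_width: 0.072
grip_force: 55.2
```

```bash
python3 f.py
```

```text
t 7.9833 F tool xyz [ 0.23 -5.97  5.03] sd [0.44 0.74 0.22] T tool [1.311 0.225 0.248] pos [ 0.642  -0.0145  0.1668] back mm 20.45 yaxis [ 0.986 -0.167 -0.003]
```

Call:
jog_arm --increments '[{"tx":0,"ty":0.4,"tz":-0.5,"wx":0,"wy":0,"wz":0,"gripper":0},{"tx":0,"ty":0.8,"tz":-0.8,"wx":0,"wy":0,"wz":0,"gripper":0},{"tx":0,"ty":1.2,"tz":-0.8,"wx":0,"wy":0,"wz":0,"gripper":0},{"tx":0,"ty":1.6,"tz":-0.8,"wx":0,"wy":0,"wz":0,"gripper":0},{"tx":0,"ty":1.6,"tz":-0.8,"wx":0,"wy":0,"wz":0,"gripper":0}]'

```text
time: 8.4
position: [0.6433, -0.0147, 0.1675]
tool_rot: [-2.398, -2.025, 0.003]
ft_force: [-7.4, 0.9, -5.2]
grip_width: 0.07
grip_force: 55.3
```

```bash
python3 f.py
```

```text
t 8.8 F tool xyz [ 0.48 -6.62  5.27] sd [0.41 0.64 0.53] T tool [1.425 0.243 0.273] pos [ 0.6432 -0.0147  0.1675] back mm 21.74 yaxis [ 0.986 -0.167 -0.003]
```

Call:
jog_arm --increments '[{"tx":0,"ty":0.4,"tz":0,"wx":0,"wy":0,"wz":0,"gripper":0},{"tx":0,"ty":0.8,"tz":0,"wx":0,"wy":0,"wz":0,"gripper":0},{"tx":0,"ty":1.2,"tz":0,"wx":0,"wy":0,"wz":0,"gripper":0},{"tx":0,"ty":1.2,"tz":0,"wx":0,"wy":0,"wz":0,"gripper":0},{"tx":0,"ty":1.2,"tz":0,"wx":0,"wy":0,"wz":0,"gripper":0}]'

```text
time: 9.22
position: [0.6442, -0.0149, 0.1673]
tool_rot: [-2.398, -2.025, 0.004]
ft_force: [-7.3, 1.2, -4.4]
grip_width: 0.073
grip_force: 55.3
```

```bash
python3 f.py
```

```text
t 9.6167 F tool xyz [ 0.05 -6.69  5.19] sd [0.51 0.39 0.45] T tool [1.485 0.249 0.312] pos [ 0.6442 -0.0149  0.1674] back mm 22.75 yaxis [ 0.986 -0.167 -0.004]
```

Call:
jog_arm --increments '[{"tx":0,"ty":0.5,"tz":0,"wx":0,"wy":0,"wz":0,"gripper":0},{"tx":0,"ty":1,"tz":0,"wx":0,"wy":0,"wz":0,"gripper":0},{"tx":0,"ty":1,"tz":0,"wx":0,"wy":0,"wz":0,"gripper":0},{"tx":0,"ty":1,"tz":0,"wx":0,"wy":0,"wz":0,"gripper":0},{"tx":0,"ty":1,"tz":0,"wx":0,"wy":0,"wz":0,"gripper":0}]'

```text
time: 10.03
position: [0.6448, -0.0149, 0.1672]
tool_rot: [-2.397, -2.025, 0.005]
ft_force: [-8.1, 1.7, -5.8]
grip_width: 0.072
grip_force: 55.4
```

```bash
python3 f.py
```

```text
t 10.4333 F tool xyz [ 0.1  -8.12  4.76] sd [0.39 0.34 0.25] T tool [1.755 0.234 0.335] pos [ 0.6447 -0.0149  0.1672] back mm 23.26 yaxis [ 0.986 -0.167 -0.005]
```

Force and moment rose sharply for only 0.5 mm of travel, so the keeper is at its stop (8 N). Holding the press, I'll lift a little to test it.

Call:
jog_arm --increments '[{"tx":0,"ty":0.2,"tz":-1.5,"wx":0,"wy":0,"wz":0,"gripper":0},{"tx":0,"ty":0.2,"tz":-3,"wx":0,"wy":0,"wz":0,"gripper":0},{"tx":0,"ty":0.2,"tz":-4.5,"wx":0,"wy":0,"wz":0,"gripper":0},{"tx":0,"ty":0.2,"tz":-6,"wx":0,"wy":0,"wz":0,"gripper":0},{"tx":0,"ty":0.2,"tz":-7,"wx":0,"wy":0,"wz":0,"gripper":0}]'

```text
time: 10.85
position: [0.6449, -0.0148, 0.1741]
tool_rot: [-2.397, -2.025, 0.005]
ft_force: [-6.7, 1.7, -5.7]
grip_width: 0.072
grip_force: 55.4
```

```bash
python3 f.py
```

```text
t 11.25 F tool xyz [ 0.22 -7.91  5.39] sd [0.53 0.47 0.33] T tool [1.739 0.303 0.328] pos [ 0.6449 -0.0148  0.1742] back mm 23.44 yaxis [ 0.986 -0.167 -0.005]
```

Call:
jog_arm --increments '[{"tx":0,"ty":0,"tz":-1,"wx":0,"wy":0,"wz":0,"gripper":0},{"tx":0,"ty":0,"tz":-2,"wx":0,"wy":0,"wz":0,"gripper":0},{"tx":0,"ty":0,"tz":-2.5,"wx":0,"wy":0,"wz":0,"gripper":0},{"tx":0,"ty":0,"tz":-2.5,"wx":0,"wy":0,"wz":0,"gripper":0},{"tx":0,"ty":0,"tz":-2.5,"wx":0,"wy":0,"wz":0,"gripper":0}]'

```text
time: 11.67
position: [0.6448, -0.0148, 0.1766]
tool_rot: [-2.397, -2.025, 0.005]
ft_force: [-8.9, 1.7, -5.4]
grip_width: 0.074
grip_force: 55.4
```

```bash
python3 f.py
```

```text
t 12.0667 F tool xyz [-0.02 -8.36  5.57] sd [0.56 0.51 0.53] T tool [1.787 0.308 0.349] pos [ 0.6448 -0.0148  0.1766] back mm 23.3 yaxis [ 0.986 -0.167 -0.005]
```

Call:
jog_arm --increments '[{"tx":0,"ty":0,"tz":-1,"wx":0,"wy":0,"wz":0,"gripper":0},{"tx":0,"ty":0,"tz":-2,"wx":0,"wy":0,"wz":0,"gripper":0},{"tx":0,"ty":0,"tz":-3,"wx":0,"wy":0,"wz":0,"gripper":0},{"tx":0,"ty":0,"tz":-4,"wx":0,"wy":0,"wz":0,"gripper":0},{"tx":0,"ty":0,"tz":-5,"wx":0,"wy":0,"wz":0,"gripper":0}]'

```text
time: 12.48
position: [0.6445, -0.0147, 0.1814]
tool_rot: [-2.397, -2.024, 0.006]
ft_force: [-8.4, 2.6, -5.8]
grip_width: 0.074
grip_force: 55.5
```

```bash
python3 f.py
```

```text
t 12.8833 F tool xyz [ 0.26 -8.89  5.1 ] sd [0.55 0.47 0.56] T tool [1.923 0.272 0.371] pos [ 0.6446 -0.0147  0.1816] back mm 23.11 yaxis [ 0.986 -0.167 -0.006]
```

Call:
jog_arm --increments '[{"tx":0,"ty":-0.4,"tz":-1.5,"wx":0,"wy":0,"wz":0,"gripper":0},{"tx":0,"ty":-0.6,"tz":-3,"wx":0,"wy":0,"wz":0,"gripper":0},{"tx":0,"ty":-0.6,"tz":-4.5,"wx":0,"wy":0,"wz":0,"gripper":0},{"tx":0,"ty":-0.6,"tz":-6,"wx":0,"wy":0,"wz":0,"gripper":0},{"tx":0,"ty":-0.6,"tz":-7,"wx":0,"wy":0,"wz":0,"gripper":0}]'

```text
time: 13.3
position: [0.6442, -0.0147, 0.1888]
tool_rot: [-2.397, -2.025, 0.005]
ft_force: [-8.8, 1.4, -5.2]
grip_width: 0.07
grip_force: 55.5
```

```bash
python3 f.py
```

```text
t 13.7 F tool xyz [ 0.53 -8.66  4.06] sd [0.61 0.53 0.33] T tool [1.889 0.244 0.375] pos [ 0.6443 -0.0147  0.189 ] back mm 22.83 yaxis [ 0.986 -0.167 -0.005]
```

Call:
jog_arm --increments '[{"tx":0,"ty":-0.5,"tz":-2,"wx":0,"wy":0,"wz":0,"gripper":0},{"tx":0,"ty":-0.8,"tz":-4,"wx":0,"wy":0,"wz":0,"gripper":0},{"tx":0,"ty":-0.8,"tz":-6,"wx":0,"wy":0,"wz":0,"gripper":0},{"tx":0,"ty":-0.8,"tz":-8,"wx":0,"wy":0,"wz":0,"gripper":0},{"tx":0,"ty":-0.8,"tz":-9,"wx":0,"wy":0,"wz":0,"gripper":0}]'

```text
time: 14.12
position: [0.6455, -0.0151, 0.1992]
tool_rot: [2.4, 2.027, 0.0]
ft_force: [-3.6, 1.3, -2.8]
grip_width: 0.076
grip_force: 55.2
```

```bash
python3 f.py
```

```text
t 14.5167 F tool xyz [ 0.16 -4.59  2.19] sd [0.77 0.56 0.48] T tool [0.992 0.166 0.192] pos [ 0.6456 -0.0151  0.1991] back mm 24.18 yaxis [ 0.986 -0.167  0.001]
```

Call:
jog_arm --increments '[{"tx":0,"ty":-2,"tz":-1,"wx":0,"wy":0,"wz":0,"gripper":0},{"tx":0,"ty":-4,"tz":-3,"wx":0,"wy":0,"wz":0,"gripper":0},{"tx":0,"ty":-7,"tz":-4,"wx":0,"wy":0,"wz":0,"gripper":0},{"tx":0,"ty":-9,"tz":-4,"wx":0,"wy":0,"wz":0,"gripper":0},{"tx":0,"ty":-11,"tz":-4,"wx":0,"wy":0,"wz":0,"gripper":0}]'

```text
time: 14.93
position: [0.6349, -0.0134, 0.2033]
tool_rot: [2.399, 2.026, 0.002]
ft_force: [-0.4, -0.6, -3.2]
grip_width: 0.07
grip_force: 55.0
```

```bash
python3 f.py; python3 - <<'E'
from h import *
D=vision.get_image("side")["color"];S=vision.get_image("scene")["color"]
cv2.imwrite("pics/d2.png",np.hstack([cv2.resize(D[130:250,290:410],(480,480),interpolation=2),cv2.resize(S[170:250,250:330],(320,320),interpolation=2)[:320].repeat(1,0) if 0 else np.vstack([cv2.resize(S[170:250,250:330],(320,320),interpolation=2),np.zeros((160,320,3),np.uint8)])]))
E
```

```text
t 15.3333 F tool xyz [-0.02 -0.19  3.4 ] sd [0.32 0.32 0.46] T tool [0.044 0.125 0.004] pos [ 0.6347 -0.0134  0.2028] back mm 13.14 yaxis [ 0.986 -0.167  0.   ]
```

View pics/d2.png

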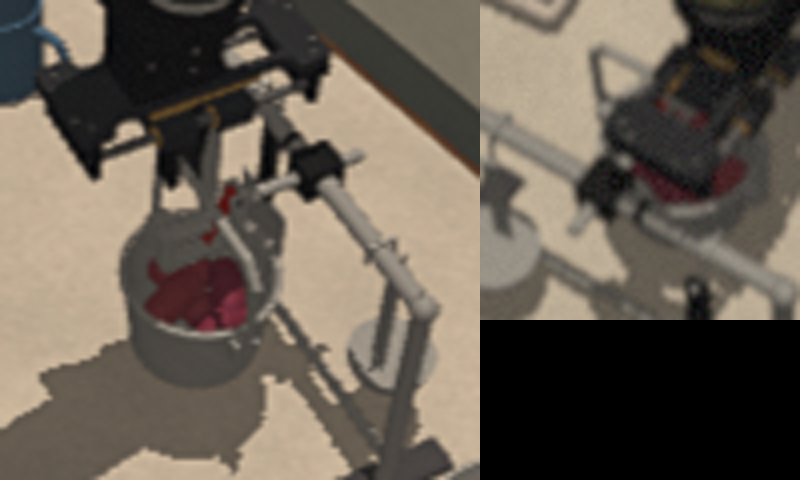

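The pail is free: only its weight (3.4 N) is felt, and it hangs upright above the lip. I'll draw it forward.

Call:
jog_arm --increments '[{"tx":0,"ty":-5,"tz":0,"wx":0,"wy":0,"wz":0,"gripper":0},{"tx":0,"ty":-12,"tz":0,"wx":0,"wy":0,"wz":0,"gripper":0},{"tx":0,"ty":-20,"tz":0,"wx":0,"wy":0,"wz":0,"gripper":0},{"tx":0,"ty":-28,"tz":0,"wx":0,"wy":0,"wz":0,"gripper":0},{"tx":0,"ty":-36,"tz":0,"wx":0,"wy":0,"wz":0,"gripper":0}]'

```text
time: 15.85
position: [0.598, -0.0071, 0.203]
tool_rot: [-2.4, -2.027, 0.0]
ft_force: [0.3, 0.6, -3.6]
grip_width: 0.073
grip_force: 55.0
```

Call:
jog_arm --increments '[{"tx":0,"ty":-10,"tz":0,"wx":0,"wy":0,"wz":0,"gripper":0},{"tx":0,"ty":-22,"tz":0,"wx":0,"wy":0,"wz":0,"gripper":0},{"tx":0,"ty":-34,"tz":0,"wx":0,"wy":0,"wz":0,"gripper":0},{"tx":0,"ty":-46,"tz":0,"wx":0,"wy":0,"wz":0,"gripper":0},{"tx":0,"ty":-56,"tz":0,"wx":0,"wy":0,"wz":0,"gripper":0}]'

```text
time: 16.27
position: [0.5424, 0.0023, 0.203]
tool_rot: [2.4, 2.027, 0.0]
ft_force: [-0.5, 0.0, -2.0]
grip_width: 0.072
grip_force: 55.0
```

Call:
jog_arm --increments '[{"tx":0,"ty":-10,"tz":0,"wx":0,"wy":0,"wz":0,"gripper":0},{"tx":0,"ty":-20,"tz":0,"wx":0,"wy":0,"wz":0,"gripper":0},{"tx":0,"ty":-30,"tz":0,"wx":0,"wy":0,"wz":0,"gripper":0},{"tx":0,"ty":-40,"tz":0,"wx":0,"wy":0,"wz":0,"gripper":0},{"tx":0,"ty":-48,"tz":0,"wx":0,"wy":0,"wz":0,"gripper":0}]'

```text
time: 16.68
position: [0.4954, 0.0103, 0.2029]
tool_rot: [-2.4, -2.027, 0.0]
ft_force: [0.4, 0.6, -3.4]
grip_width: 0.066
grip_force: 55.0
```

```bash
python3 f.py; python3 - <<'E'
from h import *
for t in ["scale_top","scale"]:
  for c in ["scene","side"]: print(t,c,[(np.round(d["bbox"],1).tolist(),round(d["conf"],2)) for d in vision.spot_in(c,t)[:2]])
S=vision.get_image("scene");D=vision.get_image("side")
out=[]
for im,o in((S,(200,90)),(D,(255,200))):
    c=im["color"].copy();cv2.imwrite("pics/raw.png",c)
    for x in(-.0825,.0825):
        for y in(-.0825,.0825):
            a=-.0;p=proj(im,[.413+x*np.cos(.12)+y*np.sin(.12),-.30-x*np.sin(.12)+y*np.cos(.12),.045]);cv2.circle(c,(round(p[0]),round(p[1])),1,(0,0,255),-1)
    out.append(cv2.resize(c[o[1]:o[1]+190,o[0]:o[0]+140],(399,542),interpolation=2))
cv2.imwrite("pics/e.png",np.hstack(out))
E
```

```text
t 17.0833 F tool xyz [ 0.33 -0.5   3.1 ] sd [0.34 0.87 0.52] T tool [ 0.056  0.135 -0.003] pos [0.497  0.01   0.2028] back mm -126.56 yaxis [ 0.986 -0.167  0.   ]
scale_top scene [([222.2, 107.5, 293.4, 177.4], 0.71)]
scale_top side [([272.3, 280.7, 378.7, 376.5], 0.84)]
scale scene [([222.3, 108.1, 295.3, 181.5], 0.96), ([133.5, 128.8, 211.8, 206.9], 0.63)]
scale side [([273.1, 281.2, 377.8, 377.1], 0.65)]
```

View pics/e.png

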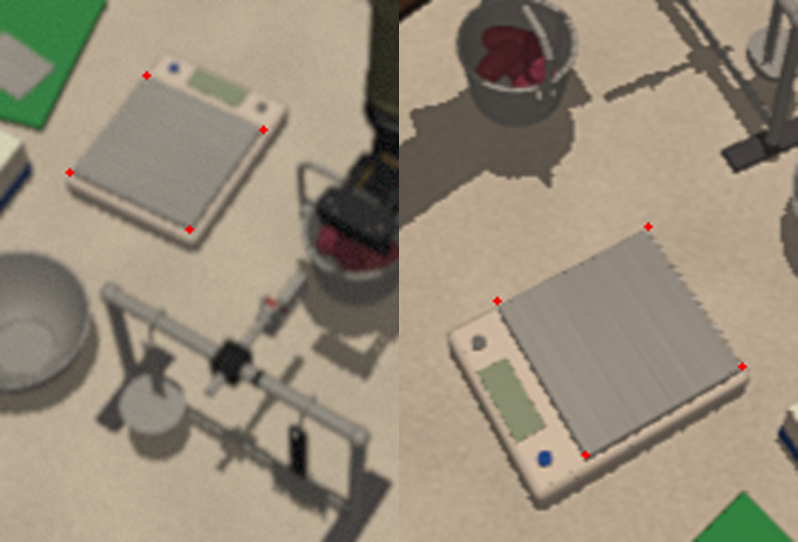

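The projected corners land on the plate's corners in both views, so its centre is (0.413,-0.300). The pail hangs upright in front of the rail, in the side crop at (516,45).

```bash
python3 - <<'E'
from h import *
D=vision.get_image("side");S=vision.get_image("scene")
print(onz(D,296,200+42/2.85,.144), [onz(D,(b["bbox"][0]+b["bbox"][2])/2,b["bbox"][1],.144) for b in vision.spot_in("side","pail")[:1]])
E
```

```text
[ 0.48748835 -0.03355203  0.144     ] [array([0.54148964, 0.05217111, 0.144     ])]
```

Call:
jog_arm --increments '[{"tx":-5,"ty":-1,"tz":-3,"wx":0,"wy":0,"wz":0,"gripper":0},{"tx":-15,"ty":-2,"tz":-6,"wx":0,"wy":0,"wz":0,"gripper":0},{"tx":-30,"ty":-4,"tz":-10,"wx":0,"wy":0,"wz":0,"gripper":0},{"tx":-50,"ty":-6,"tz":-10,"wx":0,"wy":0,"wz":0,"gripper":0},{"tx":-72,"ty":-9,"tz":-10,"wx":0,"wy":0,"wz":0,"gripper":0}]'

```text
time: 17.95
position: [0.4756, -0.0606, 0.2136]
tool_rot: [2.398, 2.028, 0.001]
ft_force: [1.0, -0.2, -3.1]
grip_width: 0.073
grip_force: 55.0
```

Call:
jog_arm --increments '[{"tx":-24,"ty":-3,"tz":0,"wx":0,"wy":0,"wz":0,"gripper":0},{"tx":-48,"ty":-6,"tz":0,"wx":0,"wy":0,"wz":0,"gripper":0},{"tx":-72,"ty":-9,"tz":0,"wx":0,"wy":0,"wz":0,"gripper":0},{"tx":-96,"ty":-12,"tz":0,"wx":0,"wy":0,"wz":0,"gripper":0},{"tx":-118,"ty":-14,"tz":0,"wx":0,"wy":0,"wz":0,"gripper":0}]'

```text
time: 18.37
position: [0.4408, -0.176, 0.2134]
tool_rot: [2.401, 2.025, -0.0]
ft_force: [0.3, -0.7, -3.5]
grip_width: 0.072
grip_force: 55.0
```

Call:
jog_arm --increments '[{"tx":-22,"ty":-2,"tz":0,"wx":0,"wy":0,"wz":0,"gripper":0},{"tx":-44,"ty":-4,"tz":0,"wx":0,"wy":0,"wz":0,"gripper":0},{"tx":-62,"ty":-6,"tz":0,"wx":0,"wy":0,"wz":0,"gripper":0},{"tx":-78,"ty":-7,"tz":0,"wx":0,"wy":0,"wz":0,"gripper":0},{"tx":-90,"ty":-8,"tz":0,"wx":0,"wy":0,"wz":0,"gripper":0}]'

```text
time: 18.78
position: [0.4177, -0.2636, 0.2134]
tool_rot: [2.402, 2.023, -0.001]
ft_force: [0.5, -0.1, -3.4]
grip_width: 0.075
grip_force: 55.0
```

```bash
python3 f.py; python3 - <<'E'
from h import *
out=[]
for n,o in(("scene",(190,80)),("side",(255,200))):
    im=vision.get_image(n);c=im["color"].copy()
    out.append(cv2.resize(c[o[1]:o[1]+190,o[0]:o[0]+140],(399,542),interpolation=2))
    for b in vision.spot_in(n,"pail")[:1]:print(n,b)
cv2.imwrite("pics/g.png",np.hstack(out))
E
```

```text
t 19.1833 F tool xyz [-0.35  0.05  2.97] sd [1.14 0.57 0.57] T tool [0.015 0.095 0.006] pos [ 0.4195 -0.2598  0.2129] back mm -157.9 yaxis [ 0.986 -0.165  0.   ]
scene {'bbox': [233.0, 99.5, 275.8, 154.1], 'conf': 0.71}
side {'bbox': [310.6, 270.7, 358.3, 330.6], 'conf': 0.72}
```

View pics/g.png

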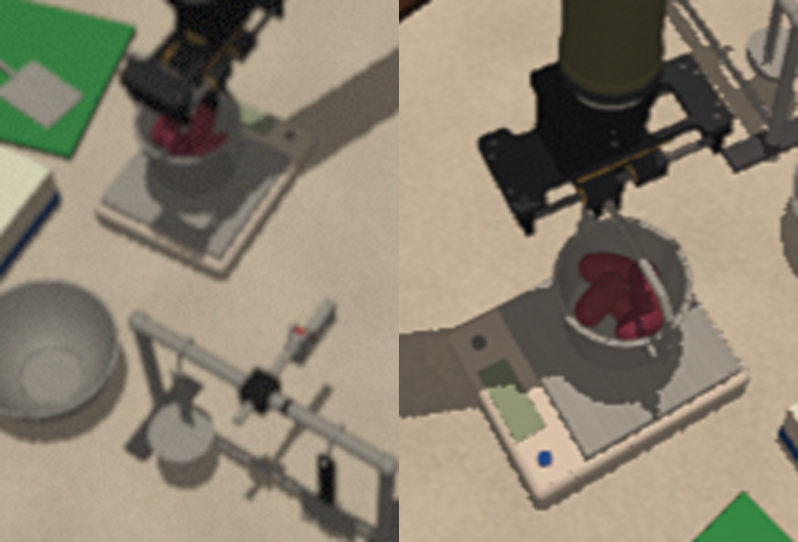

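The pail hangs over the plate's middle and looks upright in both views. I'll lower it.

Call:
jog_arm --increments '[{"tx":0,"ty":0,"tz":5,"wx":0,"wy":0,"wz":0,"gripper":0},{"tx":0,"ty":0,"tz":11,"wx":0,"wy":0,"wz":0,"gripper":0},{"tx":0,"ty":0,"tz":17,"wx":0,"wy":0,"wz":0,"gripper":0},{"tx":0,"ty":0,"tz":22,"wx":0,"wy":0,"wz":0,"gripper":0},{"tx":0,"ty":0,"tz":24,"wx":0,"wy":0,"wz":0,"gripper":0}]'

```text
time: 19.8
position: [0.4185, -0.2604, 0.1874]
tool_rot: [-2.399, -2.026, 0.001]
ft_force: [-0.1, -0.8, -2.9]
grip_width: 0.07
grip_force: 55.0
```

Call:
jog_arm --increments '[{"tx":0,"ty":0,"tz":0.5,"wx":0,"wy":0,"wz":0,"gripper":0},{"tx":0,"ty":0,"tz":1,"wx":0,"wy":0,"wz":0,"gripper":0},{"tx":0,"ty":0,"tz":1.5,"wx":0,"wy":0,"wz":0,"gripper":0},{"tx":0,"ty":0,"tz":2,"wx":0,"wy":0,"wz":0,"gripper":0},{"tx":0,"ty":0,"tz":2.5,"wx":0,"wy":0,"wz":0,"gripper":0}]'

```text
time: 20.22
position: [0.4194, -0.2609, 0.1866]
tool_rot: [2.4, 2.027, 0.0]
ft_force: [-0.2, 0.0, -3.3]
grip_width: 0.069
grip_force: 55.0
```

```bash
python3 f.py; python3 - <<'E'
from h import *
D=vision.get_image("side");print(onz(D,333.2,298.2,.154))
E
```

```text
t 20.6167 F tool xyz [0.25 0.02 3.32] sd [0.6  0.35 0.47] T tool [ 0.016  0.124 -0.003] pos [ 0.4192 -0.2608  0.1864] back mm -158.01 yaxis [ 0.986 -0.167  0.   ]
[ 0.41065657 -0.30334804  0.154     ]
```

Centred at (0.411,-0.303). I'll continue down gently until it touches.

Call:
jog_arm --increments '[{"tx":0,"ty":0,"tz":0.5,"wx":0,"wy":0,"wz":0,"gripper":0},{"tx":0,"ty":0,"tz":1,"wx":0,"wy":0,"wz":0,"gripper":0},{"tx":0,"ty":0,"tz":1.5,"wx":0,"wy":0,"wz":0,"gripper":0},{"tx":0,"ty":0,"tz":2,"wx":0,"wy":0,"wz":0,"gripper":0},{"tx":0,"ty":0,"tz":2.5,"wx":0,"wy":0,"wz":0,"gripper":0}]'

```text
time: 21.08
position: [0.4202, -0.2598, 0.1852]
tool_rot: [2.399, 2.028, 0.003]
ft_force: [-2.0, 5.8, 7.9]
grip_width: 0.074
grip_force: 55.0
```

```bash
python3 f.py
```

```text
t 21.4833 F tool xyz [ 4.51 -1.81 -5.97] sd [0.55 0.55 0.37] T tool [0.46  1.035 0.034] pos [ 0.4202 -0.2599  0.1852] back mm -157.25 yaxis [ 0.986 -0.166  0.002]
```

Touchdown. I'll relieve the push, then open.

Call:
jog_arm --increments '[{"tx":0,"ty":0,"tz":-0.5,"wx":0,"wy":0,"wz":0,"gripper":0},{"tx":0,"ty":0,"tz":-1,"wx":0,"wy":0,"wz":0,"gripper":0},{"tx":0,"ty":0,"tz":-1.3,"wx":0,"wy":0,"wz":0,"gripper":0},{"tx":0,"ty":0,"tz":-1.3,"wx":0,"wy":0,"wz":0,"gripper":0},{"tx":0,"ty":0,"tz":-1.3,"wx":0,"wy":0,"wz":0,"gripper":0}]'

```text
time: 21.9
position: [0.4196, -0.2605, 0.1855]
tool_rot: [2.399, 2.027, 0.001]
ft_force: [0.3, 4.7, 4.8]
grip_width: 0.072
grip_force: 55.0
```

Call:
jog_arm --increments '[{"tx":0,"ty":0,"tz":0,"wx":0,"wy":0,"wz":0,"gripper":0.1},{"tx":0,"ty":0,"tz":0,"wx":0,"wy":0,"wz":0,"gripper":0.2},{"tx":0,"ty":0,"tz":0,"wx":0,"wy":0,"wz":0,"gripper":0.4},{"tx":0,"ty":0,"tz":0,"wx":0,"wy":0,"wz":0,"gripper":0.6},{"tx":0,"ty":0,"tz":0,"wx":0,"wy":0,"wz":0,"gripper":0.6}]'

```text
time: 22.32
position: [0.4188, -0.2615, 0.1847]
tool_rot: [2.401, 2.026, -0.001]
ft_force: [0.7, -0.2, -0.3]
grip_width: 0.319
grip_force: 0.0
```

```bash
python3 f.py; python3 -c "
from h import *
s=ctrl.get_state();print(s['grip_width'],s['grip_force'])"
```

```text
t 22.7167 F tool xyz [-0.17  0.15 -0.23] sd [0.28 0.58 0.31] T tool [0.01  0.012 0.015] pos [ 0.4192 -0.2609  0.1852] back mm -158.05 yaxis [ 0.986 -0.167  0.   ]
0.5844692530706508 0.0
```

Released. I'll retreat straight up.

Call:
jog_arm --increments '[{"tx":0,"ty":0,"tz":-5,"wx":0,"wy":0,"wz":0,"gripper":0.6},{"tx":0,"ty":0,"tz":-20,"wx":0,"wy":0,"wz":0,"gripper":0.6},{"tx":0,"ty":0,"tz":-40,"wx":0,"wy":0,"wz":0,"gripper":0.6},{"tx":0,"ty":0,"tz":-60,"wx":0,"wy":0,"wz":0,"gripper":0.6},{"tx":0,"ty":0,"tz":-75,"wx":0,"wy":0,"wz":0,"gripper":0.6}]'

```text
time: 23.13
position: [0.4196, -0.261, 0.2623]
tool_rot: [2.399, 2.026, 0.001]
ft_force: [-0.3, 0.4, 0.5]
grip_width: 0.603
grip_force: 0.0
```

```bash
python3 f.py; python3 - <<'E'
from h import *
out=[]
for n,o in(("scene",(190,80)),("side",(255,200))):
    c=vision.get_image(n)["color"]
    out.append(cv2.resize(c[o[1]:o[1]+190,o[0]:o[0]+140],(399,542),interpolation=2))
cv2.imwrite("pics/k.png",np.hstack(out))
E
```

```text
t 23.5333 F tool xyz [0.05 0.23 0.15] sd [0.2  0.83 1.06] T tool [-0.006 -0.012 -0.003] pos [ 0.4187 -0.2605  0.259 ] back mm -158.64 yaxis [ 0.986 -0.167 -0.002]
```

View pics/k.png

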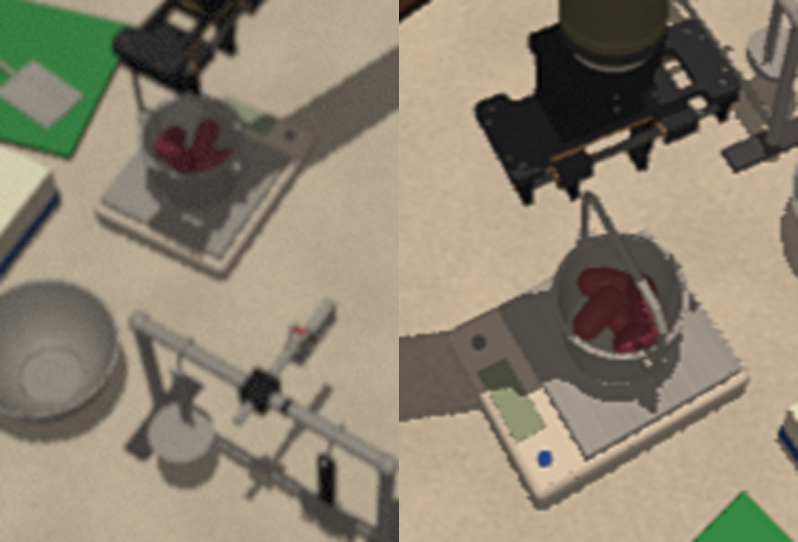

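The pail stands upright on the middle of the plate and the gripper is clear above the handle, so I'll hand the job in.

```bash
python3 -c "
from h import *
print(ctrl.close_job())"
```

```text
the job is handed in; nothing more can be done
None
```

The pail is off the hook and standing upright and released near the middle of the scale plate. The job is handed in at about 24 s, and no verdict was returned.

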